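# Square two tube racks into the corner stops of a locating deck

## Task

Register the two racks on the metal locating deck: first put the light-blue wire rack, which stands askew on the deck, into the corner of the stops, pushed fully home with a long side flush against the long blue rail and one end flush against the short blue stop bar. Then fetch the green tube rack from the worktop, set it on the deck beside the blue one and push it home too, a long side flush against the same rail and its end up against the light-blue rack. Keep both racks upright and leave the other things on the worktop where they are.

Things in the scene. Friction and masses are not known exactly. Their poses are not given: they have to be found in the camera images.
- deck: (all sizes in mm) locating deck, fixed to the worktop: aluminium plate 176 (its x) by 310 (its y) and 8 thick, origin under its centre. It carries two blue bars whose tops are 34 above the plate (42 above the worktop), each 12 thick: the long rail along the deck's y on its far (+x) edge, inner face at deck x = +73, from y = -150 to +120; the short stop bar along the deck's x at its left (+y) edge, inner face at y = +138, from x = -77 to +53. The near and right sides are open.
- deck_corner (a point): the inner corner of the deck where the two inner faces would meet, on the plate's top surface (8 above the worktop); axes as the deck's. The racks lie towards its -x and -y.
- blue_center (a point): light-blue open wire tube rack, three decks, 66 (its x) by 112 (its y) by 78 high, 0.2 kg (varies); this point is its centre, 39 above its underside. Its two top rails along y, 3 thick, span heights 67 to 76 above its underside (rails of the +x side 72 to 76) and can be gripped across x. Flush home, the rail face is 33 from this point and the stop face 56. A push of 2 to 4 N slides it on the deck. (A similar rack far back at the left belongs to the room; leave it.)
- green_center (a point): green microtube rack with small tubes, solid, 66 (its x) by 104 (its y), body 28 high (looks 34 with the tubes), 0.2 kg (varies); this point is its centre, 14 above its underside. Grip it across x. A push of 2 to 6 N slides it on the deck.
- tape: bystander: blue roll of adhesive tape lying flat, 113 across, 24 high mm; origin at the centre of its underside
- clock: bystander: white kitchen-type timer with small coloured buttons, 68 x 68 x 21 high mm; origin at the centre of its underside
- dish: bystander: flat pale (whitish) petri dish, 89 across, 15 high mm; origin at the centre of its underside
- amber_bottle: bystander: brown bottle with red cap, 52 across, 113 high mm; origin at the centre of its underside
- orange_bottle: bystander: white bottle with orange cap, 54 across, 110 high mm; origin at the centre of its underside
- box: bystander: teal plastic sample box, 104 x 105 x 52 high mm; origin at the centre of its underside
- flask: bystander: clear conical glass flask, 71 across, 125 high mm; origin at the centre of its underside
There are look-alikes about, which are no part of the job. What is shaped like the part that bears blue_center but pink is not meant.

How it is judged:
On the way, in this order (a step that is already met when the one before it is completed fails the run):
1. the light-blue rack is home in the corner of the stops (x of blue_center in the frame of deck_corner between -0.036 and -0.03 m and y of blue_center in the frame of deck_corner between -0.059 and -0.05 m and angle between the y axis of blue_center and the y axis of deck, either way round below 0.04 rad and angle between blue_center's own z axis and vertical below 0.04 rad and z of blue_center in the frame of deck_corner below 0.042 m), for 0.2 s.
2. the green rack is home against the rail and the light-blue rack (x of green_center in the frame of deck_corner between -0.036 and -0.03 m and y of green_center in the frame of deck_corner between -0.169 and -0.16 m and angle between the y axis of green_center and the y axis of deck, either way round below 0.04 rad and angle between green_center's own z axis and vertical below 0.04 rad and z of green_center in the frame of deck_corner below 0.017 m), for 0.2 s.
At the end, for the whole second after the job is handed in: Both racks at rest on the deck, upright and square to it within 0.04 rad. Light-blue rack: gaps to the long rail and the short stop bar under 3 mm. Green rack: gap to the rail under 3 mm, and its end no more than 5 mm beyond the light-blue rack's exact home (all of step 1 and all of step 2 and linear speed of each of blue_rack, green_rack below 0.02 m/s); the robot touches nothing.
It fails at once if a bystander is shifted more than 25 mm or tipped over (distance of any of tape, clock, dish, amber_bottle, orange_bottle, box, flask from where it was at the start of the episode above 0.025 m or angle between any of tape, clock, dish, amber_bottle, orange_bottle, box, flask's own z axis and vertical above 0.5 rad).
It fails at once if a rack is tipped more than 0.5 rad (angle between any of blue_center, green_center's own z axis and vertical above 0.5 rad).
It also fails if it takes over 72 s, if anything falls off the work surface, if the arm or the gripper's body presses on something with over 40 N, if the wrist force passes 120 N, or if a joint passes its speed limit or range.

## Robot

A 6-joint arm with a two-finger parallel gripper is mounted at the origin on a cart in front of the work surface, level with it; the furniture and walls round the work are solid. World frame = base frame: x ahead of the robot, y to its left, z up, the work surface at z = 0. Lengths are in m, angles in rad, forces in N, time in s.
With the tool pointing down it reaches from about 0.35 to 0.775 m from the base axis. Payload 5.5 kg.
Tool frame: the origin (TCP) lies at the very end of the fingers, on their centre line; the grasp point (between the pads) lies 19 mm behind it (env.grip_point_offset is the distance from the TCP to the grasp point, in m); z points along the fingers, y is the line along which they close (so a half turn about z gives the same grasp; the last joint's range is limited). The gripper opens to 85 mm and grips with 20 to 120 N. Pads are 22 mm wide; open, the fingers measure 114 mm over their backs; the gripper's body (76 mm by 85 mm) begins 54 mm behind the grasp point. The pads swing forward as they close: fully open they stand 13 mm farther back than shut.
Start: joints at [-1.342, 0.313, 0.046, 1.304, 0, 1.431], TCP at [0.207, -0.536, 0.231] pointing down, gripper open.
Joint ranges: [-2.76, 2.76], [-0.86, 1.69], [-1.03, 1.26], [-2.2, 2.34], [-1.47, 1.5], [-3.14, 3.14]. Speed limits (rad/s): [2.57, 2.57, 3.14, 3.14, 3.14, 3.14].

## Interface

Orientations are given as a unit quaternion [w, x, y, z].
In Python, from workcell import sensors, imaging, workorder, env gives the robot as it stands.
- The arm moves only by the shell command python3 -m handwheel 'ROWS' [FORCE]. ROWS is JSON, a list of rows, each a list of 5 numbers: the shift along the tool's x, y, z in mm, then the turn about the tool's z in rad, then the opening, from 0 (shut) to 1 (fully open). A call has 1 to 8 rows; each row is the pose to reach, as a shift and turn from the pose commanded when the call began, along the tool's axes at that moment; what a row does not reach only later rows make up. A row lasts 1/10 s, in which the tool goes at most 50 mm and 8.59 degrees, less where a joint would pass 70% of its speed; a pose out of reach is approached as far as the arm can. A call with a gripper value outside its range is refused whole. The fingers move at their own pace and stop on an object; FORCE is the grip in N (left out, the last holds). Time passes only in rows, so rows that repeat a pose let the fingers close. It gives the time, the measured TCP pose, the force, the opening and the grip force at its end, in the units of the state.
- sensors.get_state(): the state, without advancing time (a new reading comes with each control period).
- imaging.read_camera(name): name is "scene" or "top" or "wrist"; returns a dict with "color" (400x640x3 uint8, blue, green, red), "z_map" (400x640 float32, m along the optical axis (not along the pixel's ray), 0 where there is no reading), "fx", "fy", "cx", "cy" (pixels), "xyz" and "rotation" of the camera in the world. Camera axes: x right, y down, z forward; pixel columns grow to the right and rows downward; lengths in m; the calibration is good to about 2 mm. A picture is of the moment at which its call begins.
- workorder.hand_in(): hands the job in; it is judged then, once.
The state is a dict: "clock": time; "joint_pos": joint angles; "qvel": joint speeds; "tau": joint torques, N m; "tcp_pos": TCP position; "orientation": TCP orientation; "wrist_force": force on the tool from outside, world axes, zero at the start; "ft_torque": the same for the moment, N m; "finger_gap": finger opening in m; "grip_force": force on a finger pad.
Only numpy, scipy, OpenCV 4.12 (cv2) and the standard library are available. Lean on these libraries where they do the work, as an engineer would, in place of code of your own. Each camera call takes 0.05 s, during which the arm holds its last target. There are 200 camera calls.

## Working session

There is one attempt and no reset: what is moved stays moved. The work goes in short steps, Python scripts to look and compute and a shell command to move; the robot and the scene stay as the last step left them, time stands still between calls to the robot, and variables do not carry over. Pictures are saved under pics/ and viewed, at most 10 in all, crops included, and the job is handed in when it is done.

```bash
mkdir -p pics; ls
python3 - <<'E'
from workcell import sensors, imaging, env
import cv2,numpy as np
for n in ["scene","top"]:
    r=imaging.read_camera(n); cv2.imwrite(f"pics/{n}0.png",r["color"]); np.savez(f"{n}0.npz",**r)
    print(n,r["fx"],r["fy"],r["cx"],r["cy"],np.round(r["xyz"],3),np.round(r["rotation"],3).tolist())
s=sensors.get_state();print(s["clock"],s["tcp_pos"],s["orientation"],s["finger_gap"],env.grip_point_offset)
E
```

```text
pics
scene 400.38526924852636 400.38526924852636 318.9128611464971 192.2345543392576 [-0.503  0.631  1.128] [0.205, -0.47, 0.779, -0.362]
top 410.03616457843395 410.03616457843395 327.6494817432252 206.99980987259295 [0.339 0.    1.56 ] [-0.059, 0.705, -0.704, 0.064]
0.1 [ 0.20717561 -0.53589135  0.23048749] [-8.23386970e-04  9.83048014e-01  1.83346456e-01 -3.51561430e-05] 0.08548626362629705 0.0187
```

View pics/top0.png

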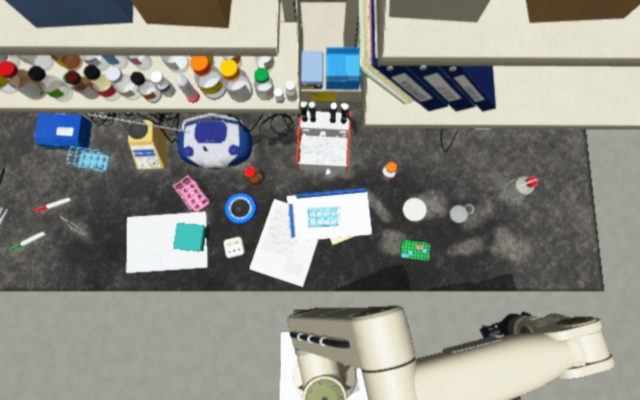

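View pics/scene0.png

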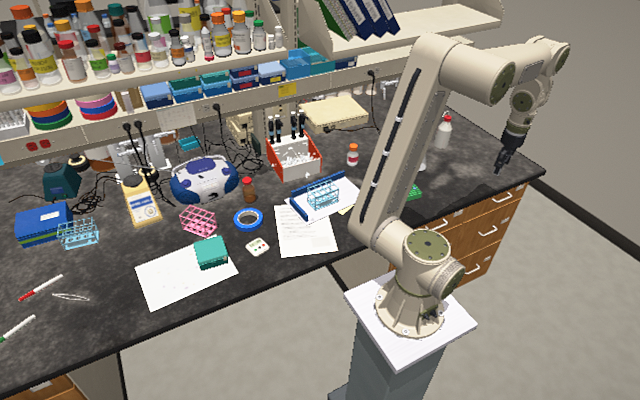

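Top view: the deck is white at about (330,215), with the rail along row ~193 and the stop bar at column ~292. The light-blue rack is at (323,217), the green rack at (416,250). The pink look-alike is at (190,194), and the other blue rack, which belongs to the room, is at (88,158).

```bash
cat > h.py <<'E'
import numpy as np,cv2
from scipy.spatial.transform import Rotation as R
def rot(q): return R.from_quat([q[1],q[2],q[3],q[0]]).as_matrix()
def plane(r,uv,z):
    uv=np.asarray(uv,float).reshape(-1,2)
    M=rot(r["rotation"])
    d=np.c_[(uv[:,0]-r["cx"])/r["fx"],(uv[:,1]-r["cy"])/r["fy"],np.ones(len(uv))]@M.T
    return r["xyz"]+d*((z-r["xyz"][2])/d[:,2])[:,None]
def cloud(r):
    v,u=np.mgrid[:400,:640]; Z=r["z_map"]
    p=np.stack([(u-r["cx"])/r["fx"]*Z,(v-r["cy"])/r["fy"]*Z,Z],-1)
    return p@rot(r["rotation"]).T+r["xyz"]
def rect(P):
    c,s,a=cv2.minAreaRect((P[:,:2]*1000).astype(np.float32)); return np.round(c,1),np.round(s,1),round(a,2)
E
python3 - <<'E'
from h import *
r=dict(np.load("top0.npz"));C=cloud(r);hsv=cv2.cvtColor(r["color"],cv2.COLOR_BGR2HSV)
H,S,V=[hsv[...,i].astype(int) for i in range(3)]
def sub(m,b):
    k=np.zeros_like(m);k[b[1]:b[3],b[0]:b[2]]=1;return m&k
for n,m,b,z in [("rail",(H>100)&(H<125)&(S>140),(280,180,380,245),.042),
  ("blue",(H>85)&(H<106)&(S>40)&(S<150),(300,198,350,235),.084),
  ("green",(H>45)&(H<80)&(S>90),(395,232,440,268),.028),("deck",(V>200)&(S<40),(285,185,378,245),.008)]:
    m=sub(m,b);v,u=np.nonzero(m);print(n,m.sum(),u.min(),u.max(),v.min(),v.max())
    P=plane(r,np.c_[u,v],z);print(rect(P),"medianz",np.round(np.median(C[m],0),3))
big=cv2.resize(r["color"][180:280,270:450],None,fx=4.4,fy=4.4,interpolation=cv2.INTER_CUBIC);cv2.imwrite("pics/crop0.png",big)
E
```

```text
rail 295 290 365 188 236
(array([638.2,  18.2]), array([128.7, 329.2]), 33.0) medianz [0.66  0.004 0.041]
blue 488 307 337 207 226
(array([563.4,  11. ]), array([ 69.9, 109.6]), 0.13) medianz [0.569 0.009 0.018]
green 462 400 430 240 260
(array([ 447., -336.]), array([110. ,  72.8]), 82.95) medianz [ 0.45  -0.337  0.027]
deck 3102 285 370 192 244
(array([567.5,  -7.1]), array([190.6, 326.6]), 3.14) medianz [ 0.567 -0.019  0.007]
```

View pics/crop0.png

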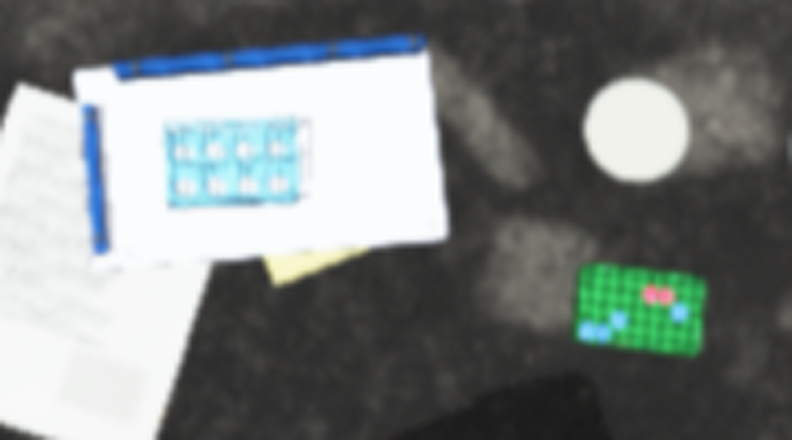

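```bash
cat >> h.py <<'E'
def tgt(x,y,z,yaw=None):
    "print tool-frame shift (mm) and turn to get TCP there; yaw (deg) = world heading of tool x"
    from workcell import sensors
    s=sensors.get_state();M=rot(s["orientation"]);d=(np.array([x,y,z])-s["tcp_pos"])*1000
    c=np.degrees(np.arctan2(M[1,0],M[0,0]))
    print("tcp",np.round(s["tcp_pos"],4),"yaw",round(c,2),"shift",np.round(M.T@d,1),"turn",None if yaw is None else round(-np.radians((yaw-c+180)%360-180),3),"rows",s["clock"])
E
python3 - <<'E'
from h import *
from workcell import imaging,sensors
r=imaging.read_camera("wrist");M=rot(r["rotation"]);s=sensors.get_state();T=rot(s["orientation"])
print(r["fx"],"cam in tool",np.round(T.T@(r["xyz"]-s["tcp_pos"]),3),"axes in tool",np.round(T.T@M,2).tolist())
tgt(.54,0.0,.33,93)
r=dict(np.load("top0.npz"));hsv=cv2.cvtColor(r["color"],cv2.COLOR_BGR2HSV);m=(hsv[...,0]>100)&(hsv[...,0]<125)&(hsv[...,1]>140)
k=m.copy();k[:]=0;k[180:202,296:372]=1;v,u=np.nonzero(m&k);P=plane(r,np.c_[u,v],.042);print("rail",rect(P))
k[:]=0;k[202:240,285:300]=1;v,u=np.nonzero(m&k);P=plane(r,np.c_[u,v],.042);print("stop",rect(P))
E
```

```text
315.6945419820639 cam in tool [ 0.077  0.    -0.142] axes in tool [[0.0, -0.95, -0.3], [1.0, 0.0, -0.0], [0.0, -0.3, 0.95]]
tcp [ 0.2072 -0.536   0.2306] yaw 21.13 shift [ 503.7 -380.1  -98.7] turn -1.254 rows 0.15
rail (array([663., -21.]), array([ 14.7, 262.6]), 5.45)
stop (array([550.8, 126.4]), array([110. ,   7.1]), 5.64)
```

```bash
python3 -m handwheel '[[30,-10,-40,0,1],[60,-35,-70,-0.1,1],[95,-70,-98,-0.25,1],[130,-100,-98,-0.4,1],[170,-130,-98,-0.55,1],[205,-160,-98,-0.7,1],[245,-190,-98,-0.85,1],[280,-220,-98,-1.0,1]]' 30; python3 -c "
from h import *
tgt(.54,-0.01,.33,95)"
```

```text
clock: 0.95
tcp_pos: [0.3898, -0.2282, 0.3292]
orientation: [0.0, 0.773, 0.635, 0.0]
wrist_force: [0.7, -0.9, 0.5]
finger_gap: 0.0851
grip_force: 0.0
tcp [ 0.3898 -0.2282  0.3292] yaw 78.78 shift [243.3 104.9  -0.7] turn -0.283 rows 0.95
```

```bash
python3 -m handwheel '[[45,20,0,-0.05,1],[90,40,0,-0.1,1],[135,60,0,-0.2,1],[180,80,0,-0.25,1],[220,95,0,-0.28,1],[243,105,0,-0.28,1],[243,105,0,-0.28,1]]'
python3 - <<'E'
from h import *
from workcell import imaging
r=imaging.read_camera("wrist");np.savez("w1.npz",**r);cv2.imwrite("pics/w1.png",r["color"])
tgt(.54,-0.01,.33,95)
E
```

```text
clock: 1.65
tcp_pos: [0.5419, -0.0105, 0.3283]
orientation: [-0.001, 0.677, 0.736, -0.0]
wrist_force: [-0.1, 0.2, -0.0]
finger_gap: 0.0856
grip_force: 0.0
tcp [ 0.5411 -0.0119  0.3285] yaw 94.65 shift [ 2.  -0.9 -1.5] turn -0.006 rows 1.7
```

View pics/w1.png

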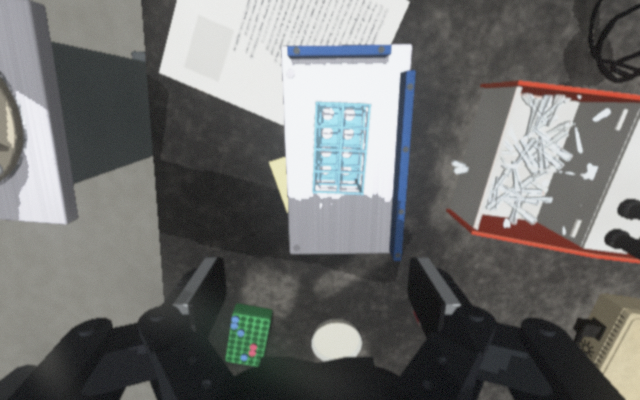

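The wrist view shows the whole deck. The rail runs along columns 392–414, the stop bar is at row ~50, and the light-blue rack spans about (316–370, 102–195). The green rack is at (248,336) and the dish at (337,340).

```bash
cat >> h.py <<'E'
def msk(r,lo,hi,box):
    hsv=cv2.cvtColor(r["color"],cv2.COLOR_BGR2HSV);m=cv2.inRange(hsv,lo,hi)>0
    k=np.zeros_like(m);k[box[1]:box[3],box[0]:box[2]]=1;return m&k
E
python3 - <<'E'
from h import *
r=dict(np.load("w1.npz"));C=cloud(r)
for n,lo,hi,b in [("rail",(100,140,30),(125,255,255),(385,65,420,265)),("stop",(100,140,30),(125,255,255),(280,40,395,62)),("blue",(85,50,60),(104,255,255),(305,95,380,200)),("green",(45,90,30),(80,255,255),(215,300,280,372))]:
    m=msk(r,lo,hi,b);z=C[...,2]
    v,u=np.nonzero(m);print(n,m.sum(),u.min(),u.max(),v.min(),v.max(),"z pct",np.round(np.nanpercentile(z[m],[5,25,50,75,95]),3))
    top={"rail":.042,"stop":.042,"blue":.084,"green":.028}[n]
    mm=m&(z>top-.006)&(z<top+.006); 
    v,u=np.nonzero(mm);print("  cloud",mm.sum(),rect(C[mm]));print("  plane",rect(plane(r,np.c_[u,v],top)))
    v,u=np.nonzero(m);print("  all pl",rect(plane(r,np.c_[u,v],top)))
E
```

```text
rail 706 394 413 72 251 z pct [0.04  0.041 0.041 0.042 0.043]
  cloud 701 (array([662.4, -16.8]), array([ 10.3, 251.2]), 5.43)
  plane (array([661.9, -16.4]), array([ 10. , 250.4]), 5.44)
  all pl (array([661.9, -16.4]), array([ 10. , 250.4]), 5.44)
stop 13 313 388 47 52 z pct [0.04  0.041 0.041 0.042 0.043]
  cloud 13 (array([572. , 128.1]), array([92.8,  5.8]), 4.24)
  plane (array([572. , 127.7]), array([92.7,  5.6]), 4.74)
  all pl (array([572. , 127.7]), array([92.7,  5.6]), 4.74)
blue 3481 313 370 102 194 z pct [0.012 0.013 0.042 0.083 0.084]
  cloud 1098 (array([568.4,   9.4]), array([ 64.5, 111.2]), 2.67)
  plane (array([568.4,   9.5]), array([ 64.5, 111. ]), 2.58)
  all pl (array([568.4,   9.2]), array([ 64.4, 111.7]), 2.61)
green 1882 225 271 304 370 z pct [0.007 0.026 0.027 0.028 0.029]
  cloud 1509 (array([ 448.5, -337.5]), array([105.4,  64.1]), 83.2)
  plane (array([ 449. , -334.1]), array([106.6,  63.8]), 82.84)
  all pl (array([ 449.5, -333.6]), array([133.2,  66. ]), 82.24)
```

Run:
```python
from h import *
tgt(.5684,.0094,.053,92.6)
```

```text
tcp [ 0.5411 -0.0119  0.3285] yaw 94.65 shift [ 19.   29.4 275.4] turn 0.036 rows 1.7
```

```bash
python3 -m handwheel '[[10,15,40,0.036,1],[19,29.4,85,0.036,1],[19,29.4,130,0.036,1],[19,29.4,170,0.036,1],[19,29.4,195,0.036,1],[19,29.4,195,0.036,1]]'
python3 - <<'E'
from h import *
from workcell import imaging
r=imaging.read_camera("wrist");np.savez("w2.npz",**r);cv2.imwrite("pics/w2.png",r["color"])
C=cloud(r);z=C[...,2]
m=msk(r,(85,50,60),(104,255,255),(0,0,640,400))&(z>.078)&(z<.09)&(np.abs(C[...,0]-.568)<.06)&(np.abs(C[...,1])<.1)
print(rect(C[m]));tgt(.5684,.0094,.053,92.6)
E
```

```text
clock: 2.3
tcp_pos: [0.5648, 0.0071, 0.1303]
orientation: [-0.003, 0.693, 0.721, -0.003]
wrist_force: [-1.0, 0.1, 0.2]
finger_gap: 0.0855
grip_force: 0.0
(array([568.6,   9.4]), array([ 66. , 111.8]), 2.72)
tcp [0.5666 0.007  0.1329] yaw 92.31 shift [ 2.3  2.2 79.9] turn -0.005 rows 2.35
```

View pics/w2.png

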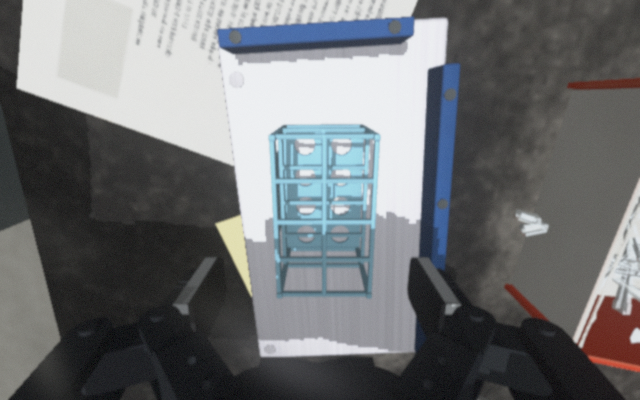

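The light-blue rack's top spans (270–380, 125–297), and both fingers stand clear outside it. The stop bar is at (218–412, 16–52) and the rail at columns 425–460. Next I descend and grip.

```bash
python3 -m handwheel '[[2.3,2.2,30,-0.005,1],[2.3,2.2,60,-0.005,1],[2.3,2.2,80,-0.005,1],[2.3,2.2,80,-0.005,1],[2.3,2.2,80,-0.005,0.5],[2.3,2.2,80,-0.005,0.5],[2.3,2.2,80,-0.005,0.5],[2.3,2.2,80,-0.005,0.5]]' 20
python3 - <<'E'
from h import *
r=dict(np.load("w2.npz"));C=cloud(r);z=C[...,2]
for b in [(210,10,418,55),(415,60,465,300)]:
    m=msk(r,(100,120,30),(125,255,255),b)&(z>.038)&(z<.047);print(m.sum(),rect(C[m]))
tgt(.614,.0744,.053,95.45)
E
```

```text
clock: 3.15
tcp_pos: [0.5723, 0.0098, 0.0569]
orientation: [0.002, 0.69, 0.723, 0.001]
wrist_force: [-2.5, -1.5, 7.3]
finger_gap: 0.0657
grip_force: 23.6
3034 (array([557.8, 125.9]), array([128.1,  10.8]), 5.52)
2921 (array([658. ,  32.4]), array([ 12.8, 156.7]), 5.77)
tcp [0.5723 0.0098 0.0569] yaw 92.68 shift [62.6 44.7  3.9] turn -0.048 rows 3.15
```

```bash
python3 -m handwheel '[[0,0,-3,0,0.5],[8,6,-3,-0.01,0.5],[18,14,-3,-0.02,0.5],[28,22,-3,-0.035,0.5],[38,30,-3,-0.048,0.5],[47,37,-3,-0.048,0.5],[53,42,-3,-0.048,0.5],[53,42,-3,-0.048,0.5]]'
python3 - <<'E'
from h import *
from workcell import imaging
tgt(.6152,.0692,.056,95.5)
r=imaging.read_camera("wrist");np.savez("w3.npz",**r);C=cloud(r);z=C[...,2]
m=msk(r,(85,50,60),(104,255,255),(0,0,640,400))&(z>.076)&(z<.092)&(np.abs(C[...,0]-.61)<.07)&(np.abs(C[...,1]-.065)<.1)
print(m.sum(),rect(C[m]));tgt(.6152,.0692,.056,95.5)
cv2.imwrite("pics/w3.png",r["color"])
E
```

```text
clock: 3.95
tcp_pos: [0.6109, 0.0665, 0.0571]
orientation: [0.0, 0.672, 0.74, 0.0]
wrist_force: [0.2, -0.7, -2.1]
finger_gap: 0.0652
grip_force: 23.2
tcp [0.6109 0.0665 0.0571] yaw 95.53 shift [2.3 4.5 1.1] turn 0.001 rows 3.95
10353 (array([610.1,  72. ]), array([ 69.7, 102.1]), 7.53)
tcp [0.6104 0.0659 0.057 ] yaw 95.5 shift [2.8 5.1 1. ] turn 0.0 rows 4.0
```

View pics/w3.png

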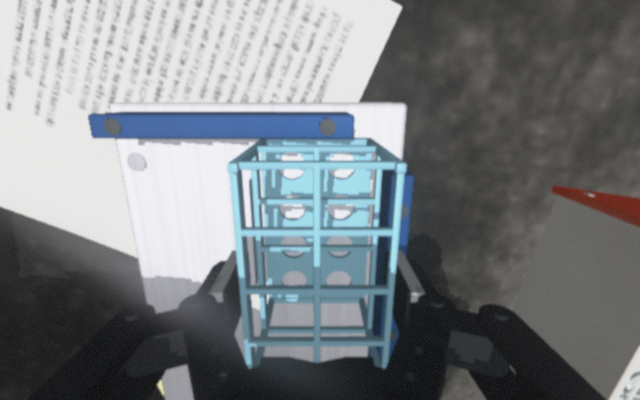

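The rack is held square in the gripper, a few mm short of the stop (stop's front face at row ~138, rack's far edge at row ~142). It is slightly off the plate, since Fz is −2 N, which is about its weight. Next I lower it and creep in.

```bash
python3 -m handwheel '[[0,1.5,1,0,0.5],[0,3,1.5,0,0.5],[0,4,1.5,0,0.5],[0,5,1.5,0,0.5],[0,5,1.5,0,0.5]]'; python3 -m handwheel '[[1,0,0,0,0.5],[2,0,0,0,0.5],[3,0,0,0,0.5],[3,0,0,0,0.5]]'
```

```text
clock: 4.5
tcp_pos: [0.6145, 0.0653, 0.057]
orientation: [-0.0, 0.673, 0.74, -0.0]
wrist_force: [-3.8, 0.5, 6.9]
finger_gap: 0.0653
grip_force: 24.2
clock: 4.9
tcp_pos: [0.6156, 0.0677, 0.0569]
orientation: [0.001, 0.673, 0.739, 0.0]
wrist_force: [-2.3, -2.6, 5.4]
finger_gap: 0.0656
grip_force: 23.9
```

```bash
python3 -m handwheel '[[0,1,-0.5,0,0.5],[0,2,-0.5,0,0.5],[0,2,-0.5,0,0.5]]'; python3 -m handwheel '[[1,0,0,0,0.5],[2,0,0,0,0.5],[2,0,0,0,0.5]]';python3 -m handwheel '[[1,1,0,0,0.5],[2,2,0,0,0.5],[2,2,0,0,0.5]]'
```

```text
clock: 5.2
tcp_pos: [0.6162, 0.0682, 0.0569]
orientation: [0.0, 0.673, 0.74, -0.001]
wrist_force: [-5.0, -2.6, 7.9]
finger_gap: 0.0655
grip_force: 24.4
clock: 5.5
tcp_pos: [0.6161, 0.069, 0.057]
orientation: [0.001, 0.673, 0.739, -0.002]
wrist_force: [-5.3, -7.0, 7.6]
finger_gap: 0.0656
grip_force: 24.4
clock: 5.8
tcp_pos: [0.6162, 0.0693, 0.0571]
orientation: [0.001, 0.674, 0.739, -0.004]
wrist_force: [-9.3, -12.9, 13.5]
finger_gap: 0.0657
grip_force: 25.3
```

```bash
python3 -m handwheel '[[-1.5,-1.5,-1,0,0.5],[-1.5,-1.5,-1,0,0.8],[-1.5,-1.5,-1,0,1],[-1.5,-1.5,-1,0,1],[-1.5,-1.5,-1,0,1],[-1.5,-1.5,-30,0,1],[-1.5,-1.5,-70,0,1],[-1.5,-1.5,-110,0,1]]'; python3 -m handwheel '[[-30,0,-40,0,1],[-60,0,-80,0,1],[-80,0,-100,0,1],[-80,0,-100,0,1],[-80,0,-100,0,1]]'
cat >> h.py <<'E'
def blue():
    from workcell import imaging
    r=imaging.read_camera("wrist");C=cloud(r);z=C[...,2]
    m=msk(r,(85,50,60),(104,255,255),(0,0,640,400))&(z>.078)&(z<.092)&(np.abs(C[...,0]-.615)<.07)&(np.abs(C[...,1]-.07)<.1)
    print("blue",m.sum(),rect(C[m]))
    for n,c in [("stop",(.558,.126)),("rail",(.66,-.01))]:
        m=msk(r,(100,120,30),(125,255,255),(0,0,640,400))&(z>.037)&(z<.048)&(np.abs(C[...,0]-c[0])<(.09 if n=="stop" else .035))&(np.abs(C[...,1]-c[1])<(.02 if n=="stop" else .11))
        if m.sum()>20: print(n,m.sum(),rect(C[m]))
    return r
E
python3 - <<'E'
from h import *
r=blue();cv2.imwrite("pics/w4.png",r["color"]);tgt(.449,-.337,.12,83-180)
E
```

```text
clock: 6.6
tcp_pos: [0.6166, 0.0719, 0.1668]
orientation: [-0.001, 0.673, 0.74, -0.0]
wrist_force: [0.1, 0.4, 0.3]
finger_gap: 0.0854
grip_force: 0.0
clock: 7.1
tcp_pos: [0.6249, -0.0081, 0.266]
orientation: [0.0, 0.673, 0.74, 0.0]
wrist_force: [-1.0, 0.4, -0.8]
finger_gap: 0.0852
grip_force: 0.0
blue 2077 (array([615.5,  69.9]), array([ 65.8, 112. ]), 5.5)
stop 906 (array([557.3, 125.8]), array([126.5,  10. ]), 5.46)
rail 1271 (array([662.1, -10.1]), array([ 11.8, 220.3]), 5.35)
tcp [ 0.6242 -0.0075  0.2649] yaw 95.46 shift [-311.5 -205.5  145. ] turn -2.924 rows 7.15
```

View pics/w4.png

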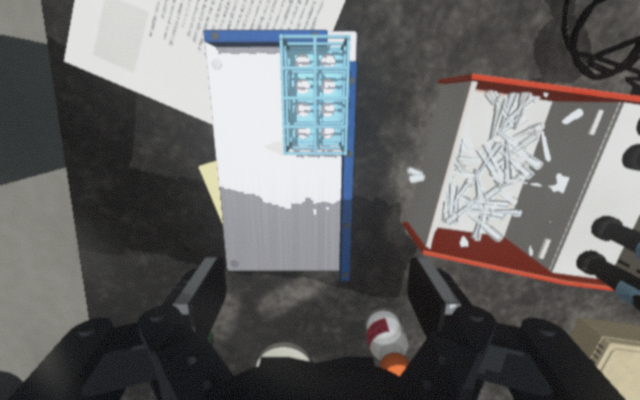

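Light-blue rack seated: it measures (615.5, 69.9) at yaw 5.5°, within a millimetre of the computed home. Now the green rack.

```bash
python3 -m handwheel '[[-38,-23,5,0.03,1],[-76,-46,10,0.06,1],[-114,-69,20,0.1,1],[-152,-92,25,0.13,1],[-190,-115,35,0.17,1],[-228,-138,40,0.2,1],[-266,-161,45,0.214,1],[-304,-184,50,0.214,1]]';python3 -m handwheel '[[-30,-18,4,0,1],[-40,-25,5,0,1],[-40,-25,5,0,1],[-40,-25,5,0,1]]'
python3 - <<'E'
from h import *
from workcell import imaging
r=imaging.read_camera("wrist");C=cloud(r);z=C[...,2];cv2.imwrite("pics/w5.png",r["color"])
m=msk(r,(40,80,30),(85,255,255),(0,0,640,400))&(np.abs(C[...,0]-.449)<.08)&(np.abs(C[...,1]+.337)<.09)
print(np.round(np.percentile(z[m],[5,50,95]),3))
m&=(z>.02);print(m.sum(),rect(C[m]));tgt(.449,-.337,.02,83.2)
E
```

```text
clock: 7.95
tcp_pos: [0.4692, -0.3276, 0.214]
orientation: [-0.002, 0.747, 0.664, 0.0]
wrist_force: [-0.6, 0.6, 0.0]
finger_gap: 0.0854
grip_force: 0.0
clock: 8.35
tcp_pos: [0.4411, -0.3634, 0.2105]
orientation: [-0.001, 0.748, 0.664, 0.0]
wrist_force: [0.7, 1.3, -0.1]
finger_gap: 0.0852
grip_force: 0.0
[0.026 0.028 0.029]
5160 (array([ 448.2, -338.3]), array([102.9,  64.1]), 83.13)
tcp [ 0.4416 -0.3633  0.2109] yaw 83.29 shift [ 26.8   4.4 190.9] turn 0.002 rows 8.4
```

View pics/w5.png

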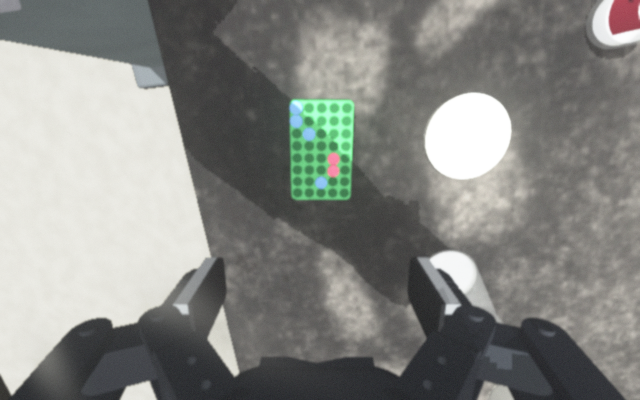

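```bash
python3 -m handwheel '[[13,2,40,0.003,1],[25.6,3.6,80,0.003,1],[25.6,3.6,120,0.003,1],[25.6,3.6,160,0.003,1],[25.6,3.6,190,0.003,1],[25.6,3.6,207,0.003,1],[25.6,3.6,207,0.003,1]]'; python3 -m handwheel '[[0,0,0,0,0.5],[0,0,0,0,0.5],[0,0,0,0,0.5],[0,0,0,0,0.5],[0,0,0,0,0.5]]' 30
```

```text
clock: 9.1
tcp_pos: [0.4468, -0.3366, 0.0017]
orientation: [-0.003, 0.748, 0.664, -0.0]
wrist_force: [-0.8, 0.7, -0.1]
finger_gap: 0.0855
grip_force: 0.0
clock: 9.6
tcp_pos: [0.4485, -0.3405, 0.0057]
orientation: [0.001, 0.749, 0.663, 0.0]
wrist_force: [1.3, 2.4, 6.6]
finger_gap: 0.0652
grip_force: 36.4
```

```bash
python3 -m handwheel '[[0,0,-20,0,0.5],[0,0,-50,0,0.5],[10,3,-80,0,0.5],[40,13,-90,-0.03,0.5],[75,28,-90,-0.06,0.5],[110,43,-90,-0.09,0.5],[145,57,-90,-0.12,0.5],[180,70,-90,-0.15,0.5]]';python3 -m handwheel '[[30,10,0,-0.03,0.5],[60,22,0,-0.067,0.5],[90,34,0,-0.067,0.5],[110,42,0,-0.067,0.5],[110,42,0,-0.067,0.5],[110,42,0,-0.067,0.5]]'; python3 -c "
from h import *
tgt(.5975,-.0574,.0145,95.5)"
```

```text
clock: 10.4
tcp_pos: [0.539, -0.1687, 0.0942]
orientation: [0.0, 0.697, 0.717, -0.0]
wrist_force: [1.1, -0.7, -2.0]
finger_gap: 0.0651
grip_force: 35.4
clock: 11.0
tcp_pos: [0.5773, -0.0586, 0.094]
orientation: [-0.0, 0.672, 0.74, -0.0]
wrist_force: [0.5, 0.2, -2.3]
finger_gap: 0.0651
grip_force: 35.4
tcp [ 0.5773 -0.0586  0.094 ] yaw 95.49 shift [-0.7 20.2 79.5] turn -0.0 rows 11.0
```

```bash
python3 -m handwheel '[[0,10,20,0,0.5],[0,20,40,0,0.5],[0,20,60,0,0.5],[0,20,70,0,0.5],[0,20,76,0,0.5],[0,20,79,0,0.5],[0,20,79,0,0.5]]'
```

```text
clock: 11.7
tcp_pos: [0.5976, -0.0572, 0.0156]
orientation: [0.0, 0.673, 0.74, 0.0]
wrist_force: [0.3, 0.3, -2.3]
finger_gap: 0.0652
grip_force: 35.3
```

```bash
python3 -m handwheel '[[0,0,1,0,0.5],[0,0,2,0,0.5],[0,0,2,0,0.5]]'; python3 -m handwheel '[[0,0,1,0,0.5],[0,0,2,0,0.5],[0,0,2,0,0.5]]'
```

```text
clock: 12.0
tcp_pos: [0.5979, -0.0569, 0.0138]
orientation: [0.0, 0.673, 0.74, 0.0]
wrist_force: [-0.2, 0.1, -1.3]
finger_gap: 0.0653
grip_force: 35.5
clock: 12.3
tcp_pos: [0.598, -0.0569, 0.0137]
orientation: [0.001, 0.673, 0.74, 0.0]
wrist_force: [-4.8, 0.4, 12.2]
finger_gap: 0.0653
grip_force: 37.1
```

```bash
python3 -m handwheel '[[3,0,-2,0,0.5],[6,0,-2,0,0.5],[9,0,-2,0,0.5],[11,0,-2,0,0.5],[12,0,-2,0,0.5],[12,0,-2,0,0.5]]'; python3 -m handwheel '[[1,0,0,0,0.5],[2,0,0,0,0.5],[3,0,0,0,0.5],[3,0,0,0,0.5]]';python3 -m handwheel '[[1,0,0,0,0.5],[2,0,0,0,0.5],[2,0,0,0,0.5]]'
```

```text
clock: 12.9
tcp_pos: [0.5972, -0.045, 0.0137]
orientation: [0.001, 0.673, 0.74, 0.0]
wrist_force: [-0.2, -0.7, 4.1]
finger_gap: 0.0653
grip_force: 36.1
clock: 13.3
tcp_pos: [0.5967, -0.0421, 0.0137]
orientation: [0.001, 0.673, 0.74, 0.0]
wrist_force: [1.2, -3.3, 4.2]
finger_gap: 0.0654
grip_force: 36.3
clock: 13.6
tcp_pos: [0.5967, -0.0419, 0.0137]
orientation: [0.002, 0.673, 0.739, -0.001]
wrist_force: [0.1, -9.2, 4.7]
finger_gap: 0.0652
grip_force: 36.2
```

```bash
python3 -m handwheel '[[-2,0,0,0,0.5],[-2,0,0,0,0.7],[-2,0,0,0,1],[-2,0,0,0,1],[-2,0,0,0,1],[-2,0,-20,0,1],[-2,0,-50,0,1],[-2,0,-70,0,1]]'; python3 -m handwheel '[[0,-30,0,0,0],[2,-65,0,0,0],[2,-75,0,0,0],[2,-75,0,0,0],[2,-75,20,0,0],[2,-75,50,0,0],[2,-75,67,0,0],[2,-75,67,0,0]]'
```

```text
clock: 14.4
tcp_pos: [0.5961, -0.0416, 0.0843]
orientation: [-0.0, 0.673, 0.74, 0.0]
wrist_force: [0.3, 0.3, -0.1]
finger_gap: 0.0858
grip_force: 0.0
clock: 15.2
tcp_pos: [0.5206, -0.0466, 0.0138]
orientation: [-0.002, 0.673, 0.74, -0.001]
wrist_force: [-0.5, -1.0, -0.8]
finger_gap: 0.0001
grip_force: 0.0
```

```bash
python3 -m handwheel '[[0,8,0,0,0],[0,16,0,0,0],[0,21,0,0,0],[0,26,0,0,0],[0,31,0,0,0],[0,36,0,0,0],[0,41,0,0,0],[0,46,0,0,0]]'; python3 -m handwheel '[[0,2,0,0,0],[0,4,0,0,0],[0,6,0,0,0],[0,6,0,0,0]]'
```

```text
clock: 16.0
tcp_pos: [0.5672, -0.0426, 0.0163]
orientation: [-0.0, 0.673, 0.74, -0.0]
wrist_force: [-3.4, -0.9, 1.9]
finger_gap: -0.0003
grip_force: 1.0
clock: 16.4
tcp_pos: [0.5734, -0.0421, 0.0162]
orientation: [0.0, 0.673, 0.74, 0.0]
wrist_force: [-0.4, -0.0, -0.0]
finger_gap: -0.0
grip_force: 0.1
```

```bash
python3 -m handwheel '[[0,1.5,0,0,0],[0,3,0,0,0],[0,4.5,0,0,0],[0,6,0,0,0],[0,6,0,0,0]]'; python3 -m handwheel '[[0,1.5,0,0,0],[0,3,0,0,0],[0,4,0,0,0],[0,4,0,0,0]]'
```

```text
clock: 16.9
tcp_pos: [0.5795, -0.0415, 0.0163]
orientation: [0.0, 0.673, 0.74, 0.0]
wrist_force: [-0.6, -0.2, 0.4]
finger_gap: 0.0001
grip_force: 0.1
clock: 17.3
tcp_pos: [0.5797, -0.0414, 0.0161]
orientation: [-0.002, 0.673, 0.74, -0.002]
wrist_force: [-10.8, -2.2, 7.8]
finger_gap: -0.0
grip_force: 5.2
```

```bash
python3 -m handwheel '[[0,-6,0,0,0],[0,-20,0,0,0],[0,-30,-40,0,0],[0,-30,-90,0,0],[-30,-20,-140,0,0],[-70,0,-185,0,0],[-90,20,-225,0,0],[-90,30,-240,0,0]]'
python3 - <<'E'
from h import *
from workcell import imaging
imaging.read_camera("wrist")
r=blue();C=cloud(r);z=C[...,2];cv2.imwrite("pics/w6.png",r["color"])
m=msk(r,(40,80,30),(85,255,255),(0,0,640,400))&(np.abs(C[...,0]-.62)<.1)&(np.abs(C[...,1]+.04)<.1)&(z>.03)&(z<.05)
print("green",m.sum(),rect(C[m]),np.median(z[m]))
E
```

```text
clock: 18.1
tcp_pos: [0.6231, -0.1302, 0.2594]
orientation: [0.002, 0.673, 0.739, 0.001]
wrist_force: [0.8, 0.1, -0.0]
finger_gap: 0.0
grip_force: 0.0
blue 446 (array([620.2,  21.3]), array([65.3, 15.1]), 5.77)
rail 1541 (array([664.7, -38.3]), array([ 12.3, 164.4]), 5.27)
green 4823 (array([626.8, -38.2]), array([ 64.1, 101.7]), 5.47) 0.035823832442358206
```

View pics/w6.png

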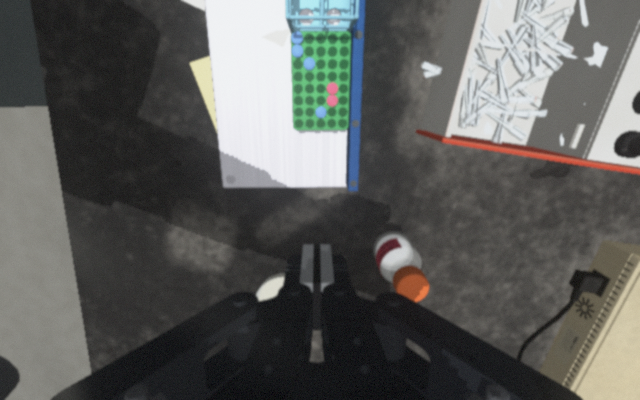

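The green rack (292–352, 30–132) sits flush with the rail and against the light-blue rack. It measures (626.8, −38.2), against an expected home of (625.8, −37.6). I'll do one last check of the light-blue rack.

```bash
python3 -m handwheel '[[40,0,0,0,0],[80,0,0,0,0],[115,0,-10,0,0],[115,0,-10,0,0],[115,0,-10,0,0]]'
python3 - <<'E'
from h import *
r=blue();C=cloud(r);z=C[...,2]
m=msk(r,(40,80,30),(85,255,255),(0,0,640,400))&(np.abs(C[...,0]-.62)<.1)&(np.abs(C[...,1]+.04)<.1)&(z>.03)&(z<.05)
print("green",m.sum(),rect(C[m]),np.median(z[m]))
E
```

```text
clock: 18.7
tcp_pos: [0.6105, -0.0124, 0.2662]
orientation: [0.0, 0.672, 0.741, 0.0]
wrist_force: [0.3, -0.5, -0.6]
finger_gap: 0.0001
grip_force: 0.0
blue 2071 (array([615.4,  69.8]), array([ 65.9, 111.8]), 5.55)
stop 872 (array([557.7, 125.6]), array([126.7,   9.8]), 5.57)
rail 1278 (array([662.1, -10.4]), array([ 12.3, 221.1]), 5.47)
green 3232 (array([626.7, -37.4]), array([ 64. , 100.9]), 5.41) 0.035605389528354875
```

```bash
python3 -c "
from workcell import workorder
print(workorder.hand_in())"
```

```text
the job is handed in; nothing more can be done
None
```

I handed the job in at about 19 s with both racks home: the light-blue one in the corner of the stops and the green one against the rail and the light-blue rack, each within about 1 mm of its computed position by the wrist camera; hand-in returned no verdict.

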